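# Line up a tile's drill mark under the bit and clamp it

### The arm

A 6-joint arm with a two-finger parallel gripper is mounted at the origin on the work surface. World frame = base frame: x ahead of the robot, y to its left, z up, the work surface at z = 0. Lengths are in m, angles in degrees, forces in N, time in s.
With the tool pointing down it reaches from about 0.35 to 0.875 m from the base axis. Payload 4.2 kg.
Tool frame: the origin (TCP) lies midway between the tips of the shut fingers; the grasp point (between the pads) lies 19 mm behind it; y points along the fingers, z is the direction in which the jaws open and shut, and the axes are right-handed (so a half turn about y gives the same grasp; the last joint's range is limited). The gripper opens to 87 mm and grips with 3 to 60 N. Pads are 19 mm wide; open, the fingers measure 117 mm over their backs; the gripper's body (75 mm by 190 mm) begins 51 mm behind the grasp point.
Start: joints at [-56.975, 22.042, 0.453, 0, -68.411, -14.817], TCP at [0.195, -0.594, 0.223] pointing down, gripper open.
Joint ranges: [-179.83, 179.83], [-69.29, 118.12], [-61.27, 80.66], [-181.25, 117.63], [-171.15, -9.14], [-177.46, 177.46]. Speed limits (degrees/s): [159.86, 159.86, 180, 180, 180, 180].

### API

Orientations are given as [roll, pitch, yaw] about the fixed x, y, z axes, in that order (R = Rz(yaw) Ry(pitch) Rx(roll)).
In Python, from workcell import env gives the robot as it stands. The module is installed in compiled form; this text tells all that it offers. Calls block until the motion is done:
- env.goto(position, orientation): joint-space move of the TCP to a pose.
- env.move_straight(position, rotation=None, rate=0.15, force_limit=None): straight line of the TCP; rotation=None keeps the orientation; rate is the mean speed in m/s. With force_limit (N) it stops when the force on the tool has changed by that much, and returns True; else False.
- env.set_joints(angles): joint-space move.
- env.gripper_to(opening, grasp_force=None): opening from 0.0 (shut) to 1.0 (fully open); grasp_force is the grip in N (None keeps the last); returns when the fingers have stopped.
- env.dwell(seconds).
- env.inverse_kinematics(position, orientation): joint angles nearest the present ones, or None.
- env.read_state(): the state.
- env.grab_frame(name): name is "scene" or "top" or "wrist"; returns a dict with "image" (420x560x3 uint8, blue, green, red), "fx", "fy", "cx", "cy" (pixels), "position" and "orientation" of the camera in the world. Camera axes: x right, y up, looking along -z (the intrinsics and any distortion apply to the point x, -y, -z); pixel columns grow to the right and rows downward; lengths in m; the calibration is good to about 2 mm. A picture is of the moment at which its call begins. There is no depth.
A pose or a line that the arm cannot do raises env.Unreachable and nothing moves.
- env.close_job(): hands the job in, once; it reports no verdict.
Trained networks look in a picture, given as the dict that the camera call returned (one of the last four; its "shot" number tells which), for a name from the list of things; names that differ only in an ending like _2 or _b are one class to them, and where a whole thing is asked for, a point or a joint stands for the part that bears it (a point fixed in the world has none). Each returns a list of dicts, best first, with "score" (0 to 1); they miss things now and then, are a little off and sometimes report something else, mostly with a low value. They report only what shows in the picture. A call takes as long as a camera call.
- env.search_frame(picture, thing): "xyz" ([x, y, z] in m, in world coordinates, good to about 4 mm: the middle of the surface that is visible of it).
- env.trace(picture, thing): "mask" (420x560 bool, what is visible of it).
The state is a dict: "clock": time; "joint_positions": joint angles; "qvel": joint speeds; "joint_torque": joint torques, N m; "position": TCP position; "tool_rot": TCP orientation; "force": force on the tool from outside, world axes, zero at the start; "wrist_torque": the same for the moment, N m; "opening": opening from 0.0 (shut) to 1.0 (fully open).
Only numpy, scipy, OpenCV 4.12 (cv2) and the standard library are available. Lean on these libraries where they do the work, as an engineer would, in place of code of your own. Each camera call takes 0.05 s, during which the arm holds its last target.

### The job

Slide the green tile that lies on the drill stand's plywood plate, keeping it flat on the plate, until its red dot is directly under the tip of the drill bit. Then swing the red-handled hold-down arm over so that it rests on the tile, with the dot still under the bit. Leave everything else on the table where it is.

Things in the scene. Friction and masses are not known exactly. Their poses are not given: they have to be found in the camera images.
- stand: Fixed bench drill stand. Origin on the table under it. Plywood plate 260 (x) by 410 (y) by 18 mm thick, centred at y = -15 mm; its top is 18 mm above the table. Steel column 30 mm thick, 290 mm high, on a 60 mm foot, at x = 0, y = +160. A blue bracket runs from it to the grey drill, 50 mm thick, 98 to 262 mm above the table, at x = 0, y = +60. Yaw -0.25 to 0.3 rad.
- bit_tip (a point): Tip of the fixed drill bit (5 mm thick steel, under a 16 mm collet whose lower end is 78 mm above the table), at x = 0, y = +60 in the stand's axes, 50 mm above the table: 16 mm above the upper face of a tile lying on the plate.
- tile: The work: loose pale green tile, 60 (own x) by 190 (own y) by 16 mm thick, 0.33 kg, dark rings at one end, red dot at the other, lying face up on the plate. Origin: centre of its underside; own y points to the dot. Starts 45 to 140 mm short of its place, on the stand's -y side, turned up to 0.3 rad. In place it lies along the stand's y, ringed end (good to grip across) away from the column.
- dot (a point): Centre of the red dot, 12 mm in diameter, on the tile's upper face: own x = 0, y = +73 mm, 16 mm above the tile's underside.
- clamp (a joint): Angle of the weighted hold-down arm (bar 22 by 12 mm, 0.3 kg). 0: level, pointing to the stand's -x, its pad resting on the tile; 1.57: upright; 1.85: stop. About -0.17 with no tile under the pad. Starts at 1.6 to 1.8, held by hinge friction. Tipped over to below about 1.3 it falls by itself, damped, onto the tile within 2 to 4 s. No latch: its weight holds it down.
- clamp_hinge (a point): Middle of the hold-down's hinge pin (along the stand's y), on the plate's +x side: x = +100, y = -30 mm in the stand's axes, 52 mm above the table. Its steel cheeks take x = 88 to 112, y = -51 to -9 mm, up to 62 mm. The round rubber pad, 24 mm wide, is 100 mm from the hinge: when down, it lies at x = 0, y = -30 mm of the stand.
- clamp_handle (a point): Point in the round red grip at the free end of the hold-down arm, 145 mm from the hinge; the grip is 22 mm thick and ends 11 mm beyond this point.
- spare_green: Bystander: another green tile of the same size but without a dot, flat on the table beside the column side of the plate. Origin at the centre of its underside.
- spare_pink: Bystander: pink tile of the same size, flat on the table beside the plate, away from the column. Origin at the centre of its underside.
- glaze_jar: Bystander: small jar with white cap, 48 mm thick, 70 mm high, standing on the plate's corner beside the column. Origin at the centre of its underside.
- bowl: Bystander: white bowl, 116 mm wide, 45 mm high, on the table. Origin under its centre.
- spray_bottle: Bystander: teal spray bottle with white top, 48 mm thick, 155 mm high. Origin under its centre.
- paint_can: Bystander: can, 68 mm thick, 90 mm high. Origin under its centre.
- brush: Bystander: brush, 180 mm long, lying on the far side of the table. Origin under its centre.

How it is judged (in metres and radians):
On the way:
1. the red dot is under the bit tip (within 6 mm), the tile flat on the plate, while the hold-down is still up (joint above 1.2) (horizontal distance between dot and bit_tip below 0.006 m and angle between tile's own z axis and vertical below 0.05 rad and height (world z) of tile below 0.022 m and value of joint clamp above 1.2 rad), for 0.3 s.
At the end, for the whole second after the job is handed in: The red dot is under the bit tip within 6 mm horizontally (the tip points inside the dot), the tile lies flat on the plate at rest, and the hold-down arm is down with its pad resting on the tile (joint within 0.05 of 0) (horizontal distance between dot and bit_tip below 0.006 m and angle between tile's own z axis and vertical below 0.05 rad and height (world z) of tile below 0.022 m and value of joint clamp between -0.05 and 0.05 rad and velocity of joint clamp below 0.05 rad/s and linear speed of tile below 0.01 m/s); the robot touches nothing.
It fails at once if the tile is lifted more than 15 mm off the plate or tipped more than 0.3 rad (height (world z) of tile above 0.033 m or angle between tile's own z axis and vertical above 0.3 rad).
It fails at once if another thing on the table is moved more than 30 mm (distance of any of spare_green, spare_pink, glaze_jar, bowl, spray_bottle, paint_can, brush from where it was at the start of the episode above 0.03 m).
It also fails if it takes over 54 s, if anything falls off the work surface, if the arm or the gripper's body presses on something with over 40 N, if the wrist force passes 120 N, or if a joint passes its speed limit or range.

## Working session

There is one attempt and no reset: what is moved stays moved. The work goes in short steps, each a Python script; the robot and the scene stay as the last script left them, time stands still between calls to the robot, and variables do not carry over. Pictures are saved under pics/ and viewed, and the job is handed in when it is done.

```bash
mkdir -p pics; ls; python3 - <<'E'
from workcell import env
import cv2,numpy as np
s=env.read_state();print({k:np.round(v,3).tolist() for k,v in s.items()})
for n in ["scene","top","wrist"]:
    p=env.grab_frame(n);cv2.imwrite(f"pics/a_{n}.png",p["image"])
    print(n,p.keys(),p["fx"],p["fy"],p["cx"],p["cy"],p["position"],p["orientation"])
    for k in p:
        if k not in("image",):print(k,p[k]) if 'dist' in k else None
    for t in ["tile","dot","bit_tip","clamp_hinge","clamp_handle","clamp","stand","glaze_jar","spare_green","spare_pink"]:
        try:
            r=env.search_frame(p,t);print(t,[(np.round(q["xyz"],4).tolist(),round(q["score"],2)) for q in r[:3]])
        except Exception as e:print(t,e)
E
```

```text
pics
{'clock': 0.0, 'joint_positions': [-56.976, 22.091, 0.38, -0.029, -68.412, -14.815], 'qvel': [-0.022, 0.027, 0.064, -0.103, 0.014, -0.032], 'joint_torque': [0.0, -39.066, 18.741, 4.22, 0.011, -0.0], 'position': [0.195, -0.593, 0.221], 'tool_rot': [-89.874, 0.006, 18.199], 'force': [0.197, 0.969, 0.185], 'wrist_torque': [-0.024, 0.004, -0.021], 'opening': 1.001}
scene dict_keys(['image', 'fx', 'fy', 'cx', 'cy', 'position', 'orientation', 'shot']) 389.5664450494919 389.5664450494919 287.1314313704941 213.54662777394594 [1.19528692 0.30862105 1.09690534] [ 34.56723746   0.18384605 122.81614849]
tile [([0.4925, -0.0819, 0.0317], 0.69)]
dot [([0.4962, -0.0812, 0.0368], 0.81)]
bit_tip [([0.5854, 0.0858, 0.0215], 0.97)]
clamp_hinge [([0.5886, 0.0878, 0.0174], 0.91)]
clamp_handle [([0.6483, -0.0091, 0.1472], 0.68), ([0.7541, -0.2583, 0.0827], 0.2)]
clamp [([0.6474, -0.0083, 0.1505], 0.6)]
stand [([0.5877, 0.088, 0.0174], 0.62), ([0.6264, -0.4565, 0.0802], 0.17)]
glaze_jar []
spare_green [([0.564, 0.3323, 0.0169], 0.94)]
spare_pink [([0.4317, -0.2447, 0.0158], 0.91)]
top dict_keys(['imag
[... 461 characters left out ...]
lamp_handle [([0.6437, -0.0195, 0.1637], 0.65), ([0.5021, -0.5382, 0.0207], 0.55)]
clamp [([0.6377, -0.0204, 0.1659], 0.62)]
stand [([0.5625, 0.046, 0.0181], 0.67)]
glaze_jar [([0.4889, 0.1883, 0.0871], 0.72), ([0.4886, -0.0927, 0.0319], 0.28)]
spare_green [([0.5529, 0.3269, 0.0157], 0.94)]
spare_pink [([0.4271, -0.2474, 0.0178], 0.85)]
wrist dict_keys(['image', 'fx', 'fy', 'cx', 'cy', 'position', 'orientation', 'shot']) 351.9088934365435 351.9088934365435 274.651009643511 210.3558029705139 [ 0.12396646 -0.6170228   0.38415994] [-1.62120324e+01  1.08076647e-03  1.08253684e+02]
tile []
dot []
bit_tip []
clamp_hinge []
clamp_handle []
clamp []
stand []
glaze_jar []
spare_green []
spare_pink []
```

View pics/a_scene.png

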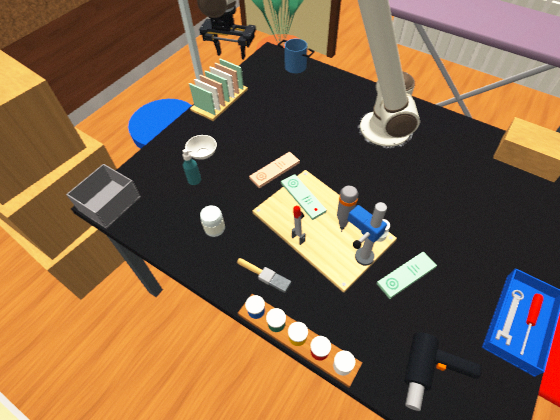

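View pics/a_top.png

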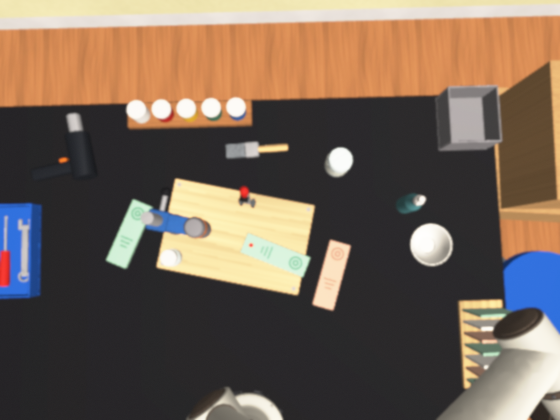

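View pics/a_wrist.png

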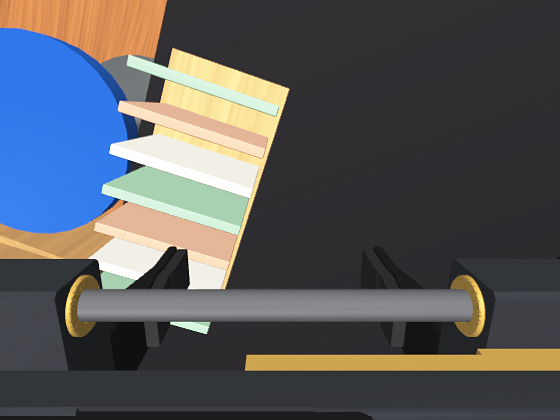

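The top view shows the tile with its dot at about (250,245) and its rings at (297,262). The drill is at (197,228), the red handle at (245,190), and the plate corners at (175,180), (314,206), (298,293) and (158,268). Next I'll take wrist close-ups.

```bash
cat > h.py <<'E'
from workcell import env
import cv2,numpy as np
from scipy.spatial.transform import Rotation as Ro
def R(o): return Ro.from_euler('xyz',o,degrees=True).as_matrix()
def ray(p,u,v):
    d=np.array([(u-p["cx"])/p["fx"],-(v-p["cy"])/p["fy"],-1.0]); return np.array(p["position"]),R(p["orientation"])@d
def onz(p,u,v,z):
    o,d=ray(p,u,v); return o+d*(z-o[2])/d[2]
def proj(p,X):
    c=R(p["orientation"]).T@(np.array(X)-np.array(p["position"]))
    return np.array([p["cx"]-p["fx"]*c[0]/c[2],p["cy"]+p["fy"]*c[1]/c[2]])
def tri(obs):
    A=np.zeros((3,3));b=np.zeros(3);
    for p,u,v in obs:
        o,d=ray(p,u,v);d=d/np.linalg.norm(d);M=np.eye(3)-np.outer(d,d);A+=M;b+=M@o
    return np.linalg.solve(A,b)
import pickle
def snap(name,cam="wrist"):
    p=env.grab_frame(cam);cv2.imwrite(f"pics/{name}.png",p["image"]);pickle.dump(p,open(f"{name}.pkl","wb"));return p
def find(p,*ts):
    for t in ts:
        r=env.search_frame(p,t);print(t,[(np.round(q["xyz"],4).tolist(),round(q["score"],2)) for q in r[:3]])
E
python3 - <<'E'
from h import *
p=env.grab_frame("top")
c=[onz(p,*q,.018) for q in [(175,180),(314,206),(298,293),(158,268)]];print(np.round(c,4))
print('dot',onz(p,250,245,.034),'ring',onz(p,297,262,.034))
e=c[0]-c[1];print('yaw',np.degrees(np.arctan2(-e[0],e[1])))
dot=onz(p,250,245,.034);ring=onz(p,297,262,.034)
t=dot-ring;ya=np.degrees(np.arctan2(t[1],t[0]));print(ya)
for pos in [(0.45,-.2,.26),(0.40,-.25,.3),(.5,-.2,.2)]:
  print(env.inverse_kinematics(pos,[-90,0,ya]))
env.goto([0.45,-.21,.26],[-90,0,78])
p=snap("w1");print(p["position"],p["orientation"],env.read_state()["clock"])
find(p,"tile","dot","bit_tip","clamp","stand","clamp_hinge","clamp_handle")
E
```

```text
[[ 0.7095  0.1936  0.018 ]
 [ 0.6229 -0.2056  0.018 ]
 [ 0.3767 -0.1517  0.018 ]
 [ 0.4581  0.244   0.018 ]]
dot [ 0.51595002 -0.01987901  0.034     ] ring [ 0.4646333  -0.15083207  0.034     ]
yaw -12.232461746739954
68.60122515201185
[ -5.02692285   7.44728148 -14.00638581   0.         -68.54633271
 -16.37185199]
[-12.20310555   3.93463301 -12.26933806   0.         -73.79602893
  -9.1956693 ]
[ -4.5394357   14.6851887  -13.70960747   0.         -61.60520384
 -16.85933914]
[ 0.43530505 -0.28490615  0.42150755] [-1.62053497e+01 -1.75851929e-02  1.67976431e+02] 3.4417
tile [([0.479, -0.1198, 0.0291], 0.7)]
dot [([0.4784, -0.1164, 0.0352], 0.79)]
bit_tip [([0.5452, -0.1045, 0.022], 0.76)]
clamp [([0.6297, -0.0258, 0.0598], 0.78)]
stand [([0.5405, -0.1038, 0.0179], 0.93)]
clamp_hinge [([0.5394, -0.1021, 0.0206], 0.89)]
clamp_handle [([0.6344, -0.0272, 0.0641], 0.72)]
```

View pics/w1.png

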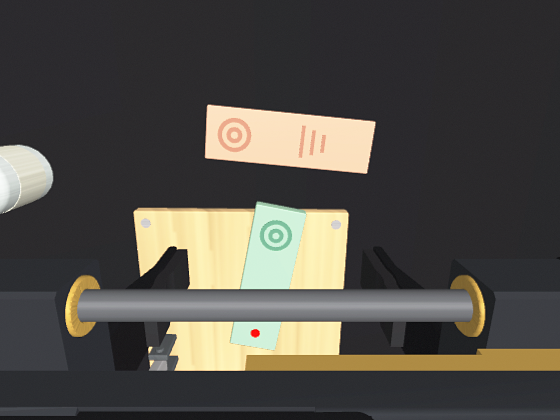

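Wrist view: the dot is at (255,333), the rings at (276,236) and the near plate corners at (135,209) and (348,209). Next I'll tilt the tool to see the bit tip from two places.

```bash
cat >> h.py <<'E'
def tilt_orient(yaw,t):
    # tool x fwd at yaw, y down, tilt axis forward by t deg
    M=Ro.from_euler('z',yaw,degrees=True)*Ro.from_euler('y',-t,degrees=True)*Ro.from_euler('x',-90,degrees=True)
    return M.as_euler('xyz',degrees=True)
E
python3 - <<'E'
from h import *
yaw=-12.
S=lambda x,y:np.array([.545,.0347])+Ro.from_euler('z',yaw,degrees=True).as_matrix()[:2,:2]@np.array([x,y])
def go(x,y,z,t,dy=0):
    o=tilt_orient(90+yaw+dy,t);p=[*S(x,y),z]
    q=env.inverse_kinematics(p,o);print(p,o,q)
    env.goto(p,o)
try:
    go(-.04,-.06,.22,25); p=snap("w2");find(p,"bit_tip","dot","tile")
    print(p["position"],proj(p,[*S(0,.06),.05]))
    go(-.10,-.06,.22,25,-15); p=snap("w3");find(p,"dot","tile")
    print(p["position"],proj(p,[*S(0,.06),.05]))
except env.Unreachable as e:print("UNR",e)
print(env.read_state()["clock"])
E
```

```text
[np.float64(0.49339939452158227), np.float64(-0.01567238841131796), 0.22] [-90. -25.  78.] [ 1.59394300e-02  1.00708431e+01 -1.09840371e+01 -2.69165576e+01
 -6.59389231e+01 -1.52188443e+00]
bit_tip [([0.5673, 0.0014, 0.0212], 0.61)]
dot [([0.5048, -0.062, 0.0371], 0.76), ([0.6332, -0.0217, 0.1467], 0.68)]
tile [([0.5058, -0.0602, 0.0332], 0.9)]
[ 0.466232   -0.1505468   0.33442765] [239.17431451 216.71477779]
[np.float64(0.4347105384775539), np.float64(-0.003197686962252401), 0.22] [-90. -25.  63.] [  3.90210795   0.52654178 -22.3084884  -25.77253958 -56.51259243
 -18.52404052]
dot [([0.4973, -0.0698, 0.0388], 0.97)]
tile [([0.4988, -0.0745, 0.0305], 0.6)]
[ 0.37226315 -0.12569275  0.33480466] [216.93224975 229.8496383 ]
5.325
```

```bash
python3 -c "
import cv2,os
for n in ['w2','w3']:
  if os.path.exists(f'pics/{n}.png'):
    cv2.imwrite(f'pics/{n}b.png',cv2.resize(cv2.imread(f'pics/{n}.png'),(784,588),interpolation=cv2.INTER_CUBIC))
"
```

```text
(no output)
```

View pics/w2.png

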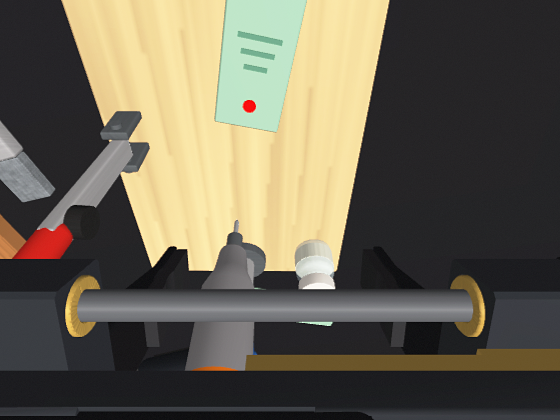

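View pics/w3.png

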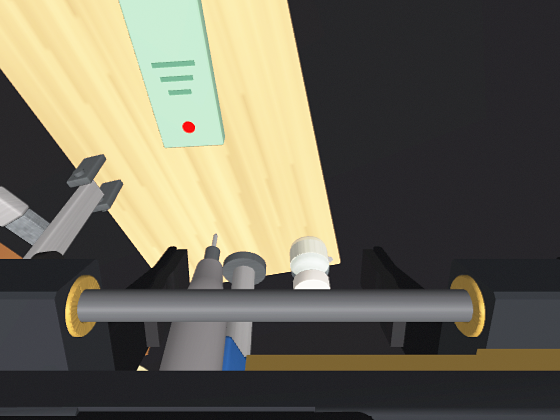

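The bit tip is at about (237,220) in w2 and (215,234) in w3. The dot is at (249,106) and (189,127). I'll zoom in to refine both.

```bash
python3 -c "
import cv2,numpy as np
a=cv2.imread('pics/w2.png')[205:245,215:265];b=cv2.imread('pics/w3.png')[220:260,195:245]
f=lambda c:cv2.resize(c,None,fx=8,fy=8,interpolation=cv2.INTER_NEAREST)
cv2.imwrite('pics/z1.png',np.hstack([f(a),f(b)])[:600,:800])
from h import *
for n in ['w1','w2','w3']:
  p=pickle.load(open(n+'.pkl','rb'));im=p['image'].astype(int)
  m=((im[...,2]>150)&(im[...,1]<80)&(im[...,0]<80)).astype(np.uint8)
  k,l,s,c=cv2.connectedComponentsWithStats(m)
  for i in range(1,k):
    if 30<s[i,4]<400:print(n,s[i],c[i],onz(p,*c[i],.034))
"
```

```text
w1 [251 329   9   8  52] [254.71153846 332.55769231] [ 0.51733271 -0.02128508  0.034     ]
w2 [243 100  13  12 123] [248.87804878 105.66666667] [ 0.5174561  -0.02107782  0.034     ]
w3 [183 122  12  11 104] [188.39423077 126.75      ] [ 0.51733452 -0.02077413  0.034     ]
```

View pics/z1.png

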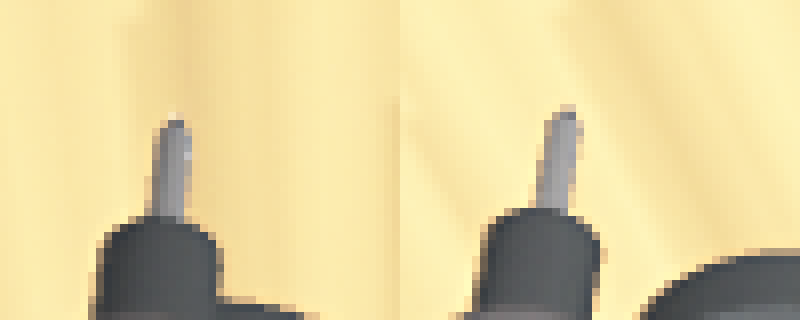

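```bash
cat >> h.py <<'E'
def rectify(p,z,x0,x1,y0,y1,s=1000):
    W=int((x1-x0)*s);H=int((y1-y0)*s)
    src=np.float32([proj(p,[x,y,z]) for x,y in [(x0,y0),(x1,y0),(x1,y1),(x0,y1)]])
    M=cv2.getPerspectiveTransform(src,np.float32([[0,0],[W,0],[W,H],[0,H]]))
    return cv2.warpPerspective(p["image"],M,(W,H),flags=cv2.INTER_LINEAR)
E
python3 - <<'E'
from h import *
P={n:pickle.load(open(n+'.pkl','rb')) for n in['w1','w2','w3']}
b=tri([(P['w2'],236.5,220.2),(P['w3'],215.4,233.8)]);print('bit',b)
for n,u,v in[('w2',236.5,220.2),('w3',215.4,233.8)]:print(onz(P[n],u,v,.05))
print('dot',tri([(P[n],*c) for n,c in [('w1',(254.7,332.6)),('w2',(248.9,105.7)),('w3',(188.4,126.75))]]))
ims=[]
for n in['w1','w2']:
    r=rectify(P[n],.034,.36,.72,-.25,.15,1500);ims.append(r)
o=np.hstack([i.transpose(1,0,2)[::-1,::-1] for i in [cv2.resize(i,None,fx=.66,fy=.66) for i in ims]])
print(o.shape);cv2.imwrite('pics/r1.png',o[:600,:800])
hsv=cv2.cvtColor(ims[0],cv2.COLOR_BGR2HSV)
print(hsv[int((.15)*1500),int((.49-.36)*1500)],P['w1']["image"][265,270],P['w1']["image"][237,257:262].tolist())
E
```

```text
bit [0.56118193 0.09630046 0.05186788]
[0.56175759 0.09776943 0.05      ]
[0.56250941 0.09792136 0.05      ]
dot [ 0.51759023 -0.02063934  0.0332415 ]
(356, 792, 3)
[ 70  33 241] [220 241 209] [[220, 242, 209], [221, 243, 211], [214, 239, 199], [165, 200, 136], [158, 192, 126]]
```

View pics/r1.png

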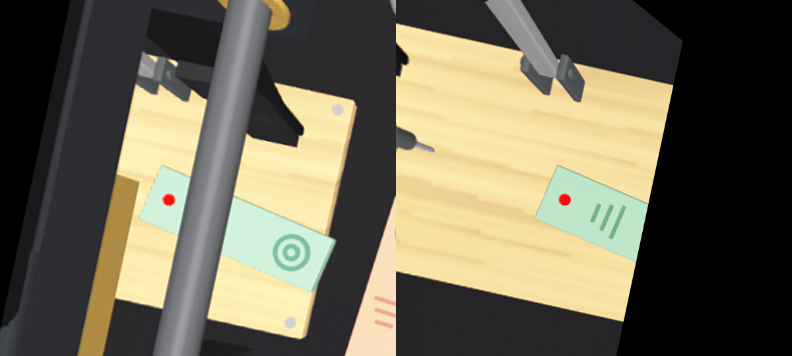

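```bash
python3 - <<'E'
from h import *
P={n:pickle.load(open(n+'.pkl','rb')) for n in['w1','w2','w3']}
s=1500;x0,x1,y0,y1=.34,.74,-.26,.24
def xy(c,r): return np.array([x0+(c+.5)/s,y0+(r+.5)/s])
def line(pts):
    pts=np.float32(pts)
    for _ in range(3):
        vx,vy,a,b=cv2.fitLine(pts,cv2.DIST_HUBER,0,.001,.001).ravel();d=abs((pts[:,0]-a)*vy-(pts[:,1]-b)*vx);pts=pts[d<.0025]
    return (vx,vy,a,b,len(pts),d.max())
for n in['w1','w2']:
    r=rectify(P[n],.034,x0,x1,y0,y1,s);h=cv2.cvtColor(r,cv2.COLOR_BGR2HSV)
    g=((h[...,0]>55)&(h[...,0]<90)&(h[...,1]>18)&(h[...,2]>195)).astype(np.uint8)
    g=cv2.morphologyEx(g,cv2.MORPH_OPEN,np.ones((5,5)))
    L=[];Rr=[]
    for row in range(g.shape[0]):
        c=np.flatnonzero(g[row])
        if len(c)>60 and -.17<xy(0,row)[1]<-.02: L.append(xy(c[0]-.5,row));Rr.append(xy(c[-1]+.5,row))
    for q in(L,Rr):
        l=line(q);print(n,'tile edge ang',np.degrees(np.arctan2(l[1],l[0]))%180,l)
for n in['w1','w2','w3']:
    r=rectify(P[n],.018,x0,x1,y0,y1,s);h=cv2.cvtColor(r,cv2.COLOR_BGR2HSV)
    g=((h[...,0]>12)&(h[...,0]<35)&(h[...,1]>40)&(h[...,2]>150)).astype(np.uint8)
    g=cv2.morphologyEx(g,cv2.MORPH_OPEN,np.ones((5,5)))
    L=[];Rr=[]
    for row in range(g.shape[0]):
        c=np.flatnonzero(g[row])
        if len(c)>100: L.append(xy(c[0]-.5,row));Rr.append(xy(c[-1]+.5,row))
    for q in(L,Rr):
        l=line(q);a=np.arctan2(l[1],l[0])%np.pi;nrm=np.array([np.sin(a),-np.cos(a)]);print(n,'plate edge ang',np.degrees(a),l, 'bit offset',nrm@(np.array([.5615,.0968])-l[2:4]))
    B=[]
    for col in range(g.shape[1]):
        c=np.flatnonzero(g[:,col])
        if len(c)>60:B.append(xy(col,c[0]-.5))
    if n=='w1':
        l=line(B);print('bottom',np.degrees(np.arctan2(l[1],l[0])),l);nn=np.array([-l[1],l[0]])*np.sign(l[0]);print('bit dist',nn@(np.array([.5615,.0968])-l[2:4]))
E
```

```text
w1 tile edge ang 66.700806 (np.float32(0.39553258), np.float32(0.91845196), np.float32(0.4422), np.float32(-0.12313333), 142, np.float32(0.0022981726))
w1 tile edge ang 66.76438 (np.float32(0.3945131), np.float32(0.9188903), np.float32(0.51), np.float32(-0.111933336), 148, np.float32(0.0011736518))
w2 tile edge ang 66.716866 (np.float32(0.39527515), np.float32(0.91856277), np.float32(0.47062385), np.float32(-0.056333333), 109, np.float32(0.0007969802))
w2 tile edge ang 66.712265 (np.float32(0.39534885), np.float32(0.91853106), np.float32(0.5329043), np.float32(-0.058333334), 115, np.float32(0.0003350973))
w1 plate edge ang 75.631516 (np.float32(0.24815704), np.float32(0.96871984), np.float32(0.37253332), np.float32(-0.15566666), 20, np.float32(0.002780605)) bit offset 0.12040438700828983
w1 plate edge ang 62.52634 (np.float32(0.4613407), np.float32(0.88722306), np.float32(0.5572), np.float32(-0.18653333), 18, np.float32(0.0012525301)) bit offset -0.12689815862818443
bottom 15.50457 (np.float32(0.96360916), np.float32(0.26731524), np.float32(0.48246667), np.float32(-0.23619999), 46, np.float32(0.0027256347))
bit dist 0.29975502618727307
w2 plate edge ang 77.498856 (np.float32(0.21645908), np.float32(0.9762917), np.float32(0.4223053), np.float32(0.066), 428, np.float32(0.0018734038)) bit offset 0.1292277065114813
w2 plate edge ang 77.43272 (np.float32(0.21758588), np.float32(0.9760412), np.float32(0.6804608), np.float32(0.04201093), 366, np.float32(0.00069005974)) bit offset -0.12803198007237335
w3 plate edge ang 77.49971 (np.float32(0.21644454), np.float32(0.97629493), np.float32(0.4195624), np.float32(0.059333332), 390, np.float32(0.0011565983)) bit offset 0.13046350489347375
w3 plate edge ang 77.53584 (np.float32(0.2158287), np.float32(0.97643125), np.float32(0.65123177), np.float32(-0.08753863), 151, np.float32(0.00045569515)) bit offset -0.1274024674092827
```

```bash
python3 - <<'E'
from h import *
P={n:pickle.load(open(n+'.pkl','rb')) for n in['w1','w2','w3']}
im=P['w1']['image'];g=im[...,2].astype(int)
for c in(160,200,235,325): print(c,g[203:218,c])
for c in(155,200,320,340): print('w2',c,P['w2']['image'][255:285,c,2])
a=im[195:235,120:170];b=im[195:235,320:370];f=lambda c:cv2.resize(c,None,fx=8,fy=8,interpolation=cv2.INTER_NEAREST)
cv2.imwrite('pics/z2.png',np.hstack([f(a),f(b)]))
E
```

```text
160 [ 44  45  42  39  85 209 206 215 247 253 251 250 250 250 250]
200 [ 43  45  44  40  55 136 217 223 244 255 254 254 254 254 254]
235 [ 44  43  45  41  45 106 215 216 230 255 253 252 252 252 252]
325 [ 42  44  41  43  39  55 139 215 221 243 255 254 254 254 254]
w2 155 [248 248 248 249 249 250 252 255 255 132  52   7  13  15  15  16  17  18
  16  17  21  25  24  24  25  26  24  25  26  27]
w2 200 [249 249 250 249 249 250 250 249 250 250 250 250 250 251 255 200  22  34
  37  36  35  37  36  36  36  35  37  37  36  37]
w2 320 [215 222 223 224 224 230 235 238 238 239 241 240 238 235 231 230 236 235
 200 212 214 214 217 218 218 219 218 224 252 250]
w2 340 [54 31 29 28 30 31 33 34 34 36 34 35 36 36 36 38 36 36 37 37 36 35 37 36
 35 38 38 37 34 36]
```

View pics/z2.png

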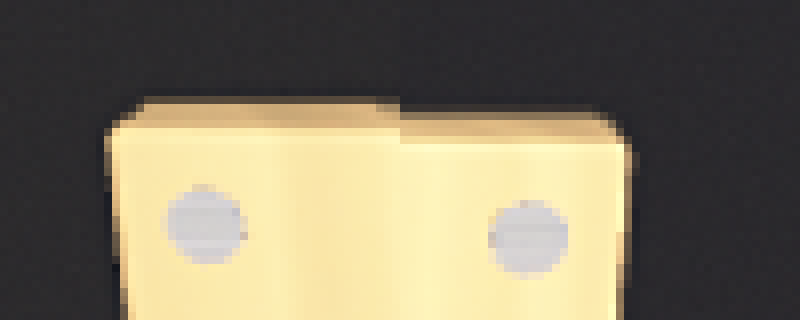

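```bash
python3 - <<'E'
from h import *
P={n:pickle.load(open(n+'.pkl','rb')) for n in['w1','w2','w3']}
th=np.radians(-12.5);ex=np.array([np.cos(th),np.sin(th)]);ey=np.array([-np.sin(th),np.cos(th)])
for c,r in((160,210.4),(200,210.7),(235,210.9),(325,211.7)):
    q=onz(P['w1'],c,r,.018);print('near->bit y',ey@q[:2]+.28)
for c,r in((200,270.3),):
    q=onz(P['w2'],c,r,.018);print('far->bit y',ey@q[:2]-.13)
for n,u,v in[('w2',236.5,220.2),('w3',215.4,233.8)]:
    q=onz(P[n],u,v,.05);print('bit',ey@q[:2],ex@q[:2]);q=onz(P[n],u,v,.052);print('bit52',ey@q[:2],ex@q[:2])
for nm,l in dict(w2l=(.4223053,.066),w2r=(.6804608,.04201093),w3l=(.4195624,.0593333),w3r=(.65123177,-.08753863)).items(): print(nm,ex@np.array(l))
for s_,t in((.5475,.2162),):pass
E
```

```text
near->bit y 0.214511100899137
near->bit y 0.21449156560508606
near->bit y 0.21439665741328412
near->bit y 0.2145083074502049
far->bit y 0.21283575338511995
bit 0.21703849924300803 0.5272805107372468
bit52 0.21518842828816162 0.5270026490395828
bit 0.21734955438174847 0.5279816332918151
bit52 0.21552732021241913 0.5270171988374658
w2l 0.39800996365567076
w2r 0.6552383325712549
w3l 0.39677501931198267
w3r 0.6547418040425173
```

```bash
python3 - <<'E'
from h import *
d=np.array([.3953,.9185]);dot=np.array([.5175,-.0208])
g=dot-.153*d;o=[-90,0,66.72]
env.goto([*g,.14],o)
print(env.read_state()["position"])
print('stop',env.move_straight([*g,.022],rate=.08,force_limit=15))
s=env.read_state();print(s["position"],s["force"],s["tool_rot"])
env.gripper_to(.6,20)
s=env.read_state();print(s["position"],s["opening"],s["force"],s["clock"])
p=snap("w4");find(p,"dot")
E
```

```text
[ 0.45736215 -0.16112878  0.13970866]
stop False
[ 0.45738355 -0.16133271  0.02242641] [-0.09565299  1.18002765 -0.43792178] [-9.00574931e+01 -2.18609861e-02  6.67244434e+01]
[ 0.45681994 -0.16131543  0.02204341] 0.6854077472213906 [-1.42527947 -0.19423012  1.0955896 ] 8.2667
dot [([0.465, -0.1606, 0.0357], 0.55)]
```

View pics/w4.png

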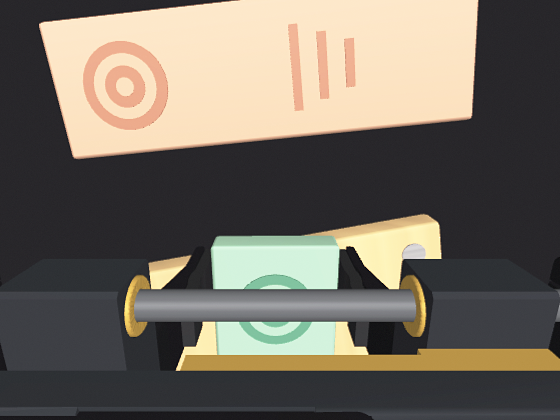

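Tile gripped at 59.6 mm opening. Now I'll slide it.

```bash
python3 - <<'E'
from h import *
ey=np.array([.2164,.9763]);T=np.array([.5608,.0957])
g=T-.153*ey;o=[-90,0,77.5]
s0=env.read_state()["position"];
print(g,env.move_straight([*g,.022],rotation=o,rate=.06))
s=env.read_state();print(s["position"],s["tool_rot"],s["opening"],s["force"],s["clock"])
env.gripper_to(.85)
env.move_straight([*g,.15],rate=.15)
o=tilt_orient(77.5,25)
O=T-.06*ey;ex=np.array([.9763,-.2164])
a=O-.04*ex-.07*ey
env.goto([*a,.22],o)
p=snap("w5");print(p["position"])
b=O-.10*ex-.06*ey
env.goto([*b,.22],tilt_orient(62.5,25))
p2=snap("w6")
print(env.read_state()["clock"])
f=lambda c:cv2.resize(c,None,fx=8,fy=8,interpolation=cv2.INTER_NEAREST)
L=[]
for q in(p,p2):
    u=proj(q,[*T,.042]).astype(int);print(u);L.append(f(q["image"][u[1]-30:u[1]+30,u[0]-25:u[0]+25]))
    im=q["image"].astype(int);m=((im[...,2]>150)&(im[...,1]<80)&(im[...,0]<80)).astype(np.uint8)
    k,l,s,c=cv2.connectedComponentsWithStats(m)
    for i in range(1,k):
        if 20<s[i,4]<400:print(s[i],c[i],onz(q,*c[i],.034))
cv2.imwrite('pics/z3.png',np.hstack(L))
E
```

```text
[ 0.5276908 -0.0536739] False
[ 0.52763764 -0.05371886  0.0220288 ] [-9.00029450e+01 -5.60264406e-03  7.74931948e+01] 0.6821478427312376 [-1.87335628 -2.61229015  4.54668982] 10.6667
[ 0.46473771 -0.15729669  0.33327797]
13.2917
[239 219]
[236 211  10   8  60] [240.15       214.66666667] [0.56073218 0.09527405 0.034     ]
[215 226]
[212 218  10   8  56] [216.39285714 221.41071429] [0.56069459 0.09521673 0.034     ]
```

View pics/z3.png

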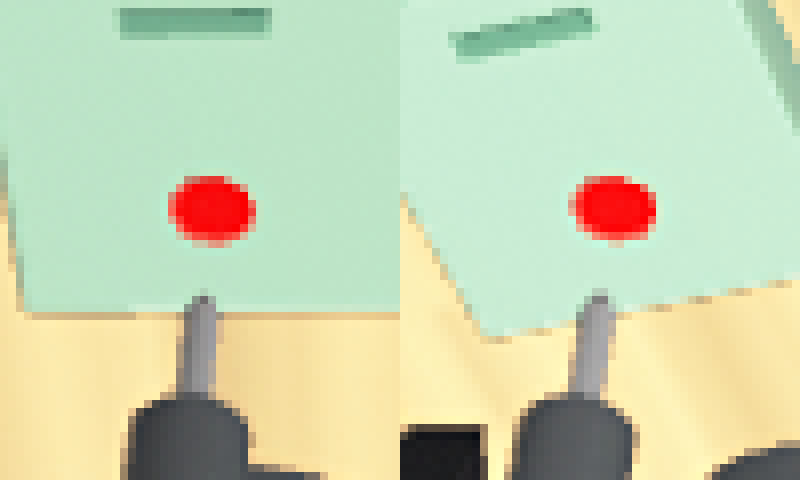

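View pics/w5.png

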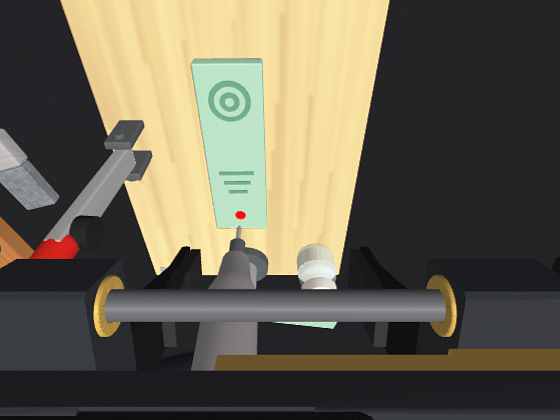

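```bash
python3 - <<'E'
from h import *
ey=np.array([.2164,.9763]);ex=np.array([.9763,-.2164]);T=np.array([.5608,.0957])
O=T-.06*ey
a=O-.12*ex+.05*ey
env.goto([*a,.22],tilt_orient(-12.5,25))
p=snap("w7");print(p["position"],env.read_state()["clock"])
P={n:pickle.load(open(n+'.pkl','rb')) for n in['w2','w3','w5','w6']}
b=tri([(P['w2'],236.5,220.2),(P['w3'],215.4,233.8),(P['w5'],238.4,226.0),(P['w6'],213.8,232.0)]);print('tri',b,ex@b[:2],ey@b[:2])
for n in('w5','w6'):print(proj(P[n],[.5607,.0952,.05]),proj(P[n],[.5607,.0952,.078]))
f=lambda c:cv2.resize(c,None,fx=8,fy=8,interpolation=cv2.INTER_NEAREST)
u=proj(p,[*T,.042]).astype(int);print(u,proj(p,[.5607,.0952,.05]),proj(p,[.5607,.0952,.078]))
cv2.imwrite('pics/z4.png',f(p["image"][u[1]-35:u[1]+35,u[0]-45:u[0]+45])[:600])
im=p["image"].astype(int);m=((im[...,2]>150)&(im[...,1]<80)&(im[...,0]<80)).astype(np.uint8)
k,l,s,c=cv2.connectedComponentsWithStats(m)
for i in range(1,k):
    if 20<s[i,4]<400:print(s[i],c[i],onz(p,*c[i],.034))
E
```

```text
[0.30842928 0.14234135 0.33400774] 15.6583
tri [0.56116325 0.09554351 0.05211623] 0.5271880684961339 0.21471486112894436
[239.11770693 224.25577005] [237.13134428 242.64779045]
[214.62866601 231.09119171] [211.29048811 249.54815829]
[282 210] [282.52185116 215.7788322 ] [282.97377107 234.04628965]
[278 203  10   8  63] [282.63492063 206.36507937] [0.56100046 0.0955385  0.034     ]
[188 362  13   8  92] [193.9673913  365.70652174] [ 0.90509986 -0.142442    0.034     ]
```

View pics/z4.png

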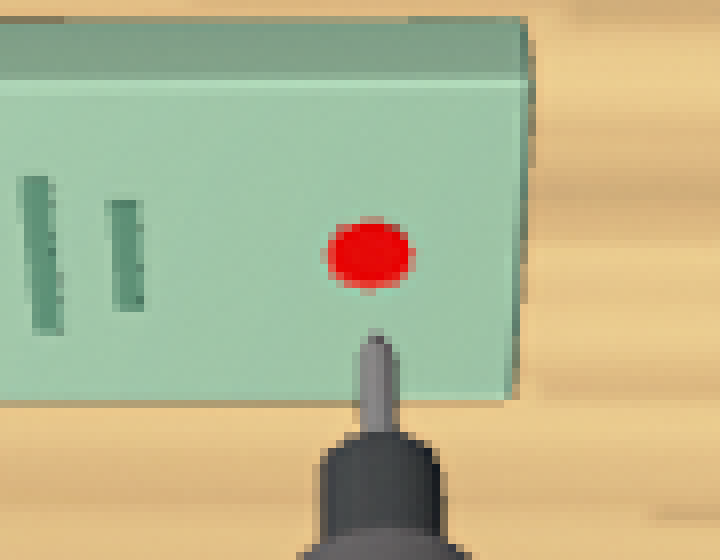

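View pics/w7.png

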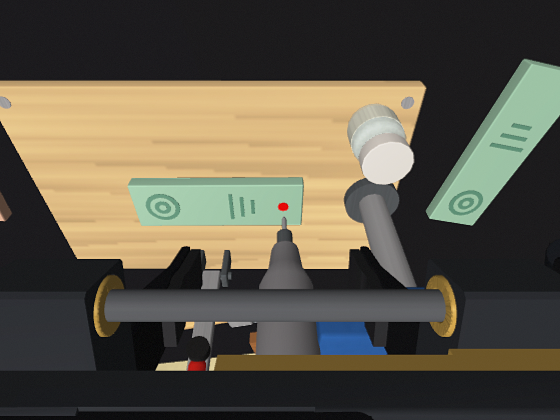

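The dot is at (.5608,.0953) against the bit at (.5612,.0955), which is about 1 mm off. Now the hold-down arm.

```bash
python3 - <<'E'
from h import *
ey=np.array([.2164,.9763]);ex=np.array([.9763,-.2164]);T=np.array([.5608,.0957])
O=T-.06*ey;S=lambda x,y,z:[*(O+x*ex+y*ey),z]
o=[-90,0,77.5]
print(env.inverse_kinematics(S(.175,-.03,.34),o),env.inverse_kinematics(S(.175,-.03,.17),o))
env.move_straight(S(-.15,-.02,.30),rate=.25)
env.gripper_to(0)
env.goto(S(-.06,-.16,.34),o)
env.move_straight(S(.175,-.16,.34),rate=.25)
env.move_straight(S(.175,-.03,.34),rate=.25)
env.move_straight(S(.175,-.03,.172),rate=.2)
p=snap("s1","scene");s=env.read_state();print(s["position"],s["opening"],s["clock"])
E
python3 -c "
import cv2
i=cv2.imread('pics/s1.png')[130:310,200:440];cv2.imwrite('pics/s1b.png',cv2.resize(i,None,fx=3.2,fy=3.2))"
```

```text
[ 10.53976134  28.8942459   27.71030339   0.         -88.81605749
 -23.03976134] [ 10.53976134  32.60526248  10.31160556   0.         -67.70634308
 -23.03976134]
[ 0.71318988 -0.03038973  0.17409176] 0.0025211853455022522 22.5583
```

View pics/s1b.png

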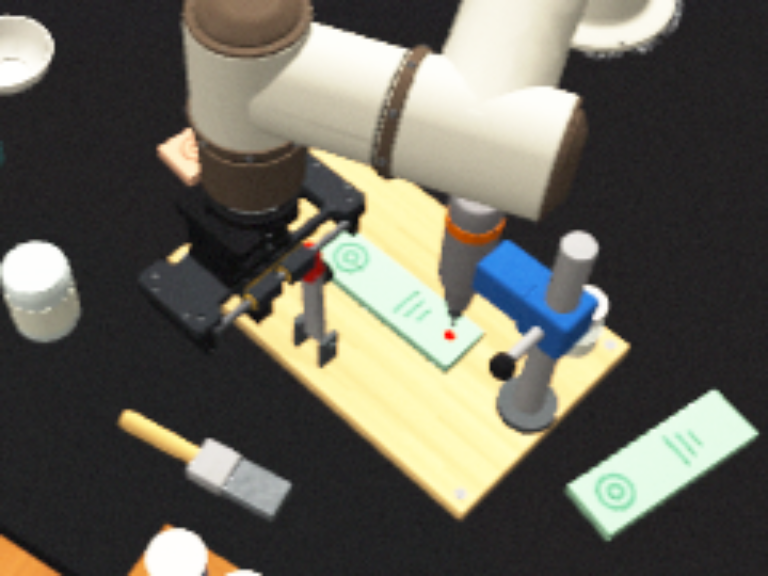

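The scene view shows the fingers just on the near (+x) side of the red handle, with the wrist clear of the drill. Now I'll push.

```bash
python3 - <<'E'
from h import *
ey=np.array([.2164,.9763]);ex=np.array([.9763,-.2164]);T=np.array([.5608,.0957])
O=T-.06*ey;S=lambda x,y,z:[*(O+x*ex+y*ey),z]
r=env.move_straight(S(.066,-.03,.172),rate=.08,force_limit=25)
s=env.read_state();print(r,s["position"],s["force"],s["clock"])
p=snap("s2","scene")
env.move_straight(S(.14,-.03,.20),rate=.2)
env.move_straight(S(.14,-.03,.34),rate=.3)
env.dwell(2.5)
p=snap("s3","scene");print(env.read_state()["clock"])
find(p,"clamp_handle","dot")
i=[cv2.imread(f'pics/{n}.png')[150:290,220:340] for n in('s2','s3')]
cv2.imwrite('pics/s23.png',cv2.resize(np.hstack(i),None,fx=3.3,fy=3.3))
E
```

```text
False [ 0.60605436 -0.00648958  0.17183568] [-0.29070416  0.23792907 -1.21898947] 24.0667
27.825
clamp_handle [([0.5724, 0.0072, 0.0571], 0.68)]
dot [([0.5549, 0.0427, 0.0393], 0.86), ([0.5708, 0.0076, 0.06], 0.23)]
```

View pics/s23.png

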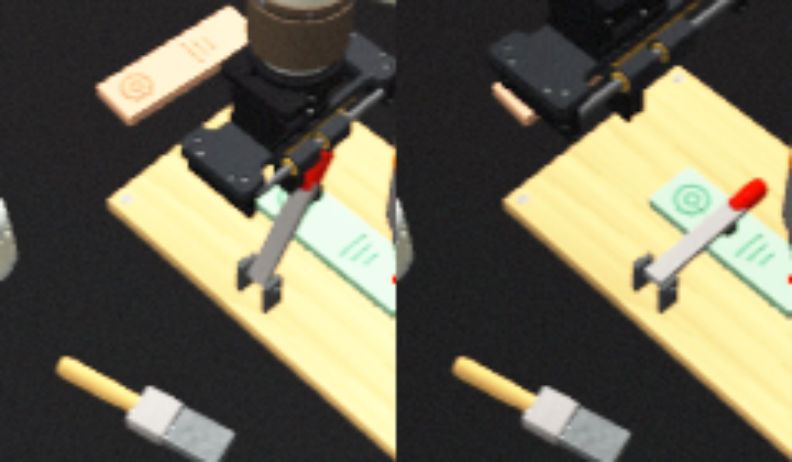

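The arm is down on the tile. I'll check the dot again from the two earlier viewpoints.

```bash
python3 - <<'E'
from h import *
ey=np.array([.2164,.9763]);ex=np.array([.9763,-.2164]);T=np.array([.5608,.0957])
O=T-.06*ey;S=lambda x,y,z:[*(O+x*ex+y*ey),z]
env.move_straight(S(.14,-.16,.34),rate=.3)
env.move_straight(S(-.06,-.16,.34),rate=.3)
env.goto(S(-.04,-.07,.22),tilt_orient(77.5,25))
p=snap("w8")
env.goto(S(-.10,-.06,.22),tilt_orient(62.5,25))
p2=snap("w9")
f=lambda c:cv2.resize(c,None,fx=8,fy=8,interpolation=cv2.INTER_NEAREST);L=[]
for q in(p,p2):
    u=proj(q,[*T,.042]).astype(int);L.append(f(q["image"][u[1]-30:u[1]+30,u[0]-25:u[0]+25]))
    im=q["image"].astype(int);m=((im[...,2]>150)&(im[...,1]<80)&(im[...,0]<80)).astype(np.uint8)
    k,l,s,c=cv2.connectedComponentsWithStats(m)
    for i in range(1,k):
        if 20<s[i,4]<400:print(s[i],c[i],onz(q,*c[i],.034))
cv2.imwrite('pics/z5.png',np.hstack(L))
env.move_straight(S(-.15,-.15,.30),rate=.25)
s=env.read_state();print(s["clock"],s["force"])
snap("s4","top");
E
```

```text
[237 211  10   7  56] [241.625      213.92857143] [0.56080677 0.09508154 0.034     ]
[ 49 322  10   7  37] [ 54.27027027 323.86486486] [0.91230391 0.25427884 0.034     ]
[215 215  10   7  54] [219.35185185 218.05555556] [0.56077159 0.09525643 0.034     ]
[501 364  28   6  87] [517.50574713 367.49425287] [0.27316235 0.66709573 0.034     ]
31.15 [0.05430348 0.50671611 0.17441463]
```

View pics/z5.png

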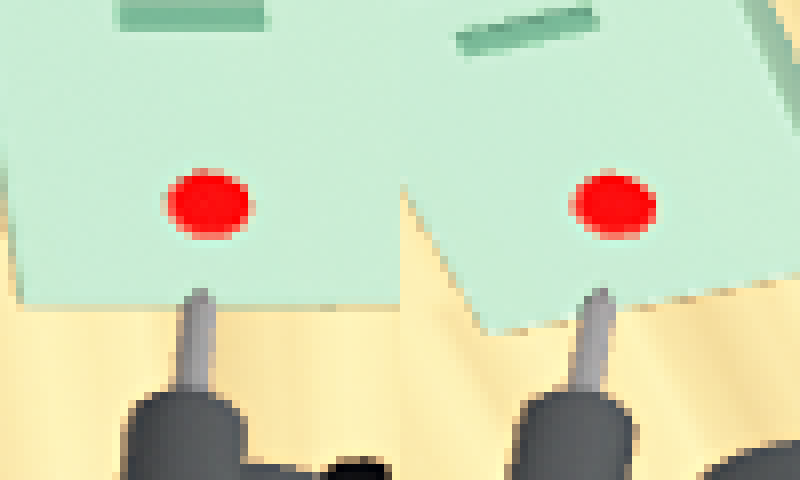

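View pics/w8.png

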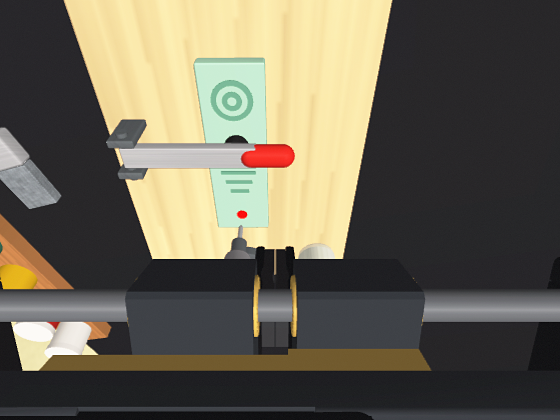

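The dot hasn't moved (241,214), the arm lies across the tile with its pad at (236,142), and the robot is clear. Handing in.

```bash
python3 -c "
from workcell import env
print(env.read_state()['clock']);env.close_job()"
```

```text
31.2
the job is handed in; nothing more can be done
```

The job is done and handed in at 31.2 s of the 54 s allowed. No verdict is reported.

**What I did:** I gripped the tile across its ringed end and slid and turned it flat along the plate until the dot was under the bit. After releasing it, I pushed the red-handled arm over with the shut fingers. It fell onto the tile by itself, and I backed the robot off before handing in.

**Last checks:**
- **Dot position:** with the arm down, the wrist camera put the dot at (0.561, 0.095). The bit tip, measured from four views, is at (0.561, 0.0955), so they are about 1 mm apart. The dot did not measurably shift when the arm came down.
- **Hold-down arm:** the pictures show it lying level across the tile with its pad on it. I did not measure its angle.
- **Other objects:** nothing looked moved in the pictures I viewed, but I did not measure this or examine the final top view.

**Disagreements:**
- **Bit tip position:** the estimates differed by up to about 4 mm along the stand's length, between the plate edges, the multi-view measurement and a single view at the stated height. I used a value between the first two, and a side view agreed with it to about 1 mm.
- **Networks:** the trained networks put the bit tip and hinge on the plate, which was wrong. I took positions from image pixels instead.

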